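# Hold down a recessed reset button with a screwdriver

## Task

The bench controller has tripped. Slide the shutter on its top fully to the other end of its track so that the hole it was covering (reset) is open, take the screwdriver out of its rack, reach its blade down through that hole and press the recessed button fully down for at least two seconds; finish still gripping the screwdriver and holding the button down, do not let go. Never press the button in the other hole (erase), and leave the petri dish, the marker, the flask and the timer where they are.

Things in the scene. Friction and masses are not known exactly. Their poses are not given: they have to be found in the camera images.
- controller: Fixed low box, grey with a white top: 100 mm (x) by 130 mm (y), top face 62 mm above the worktop. Origin: centre of its underside; x points from the front (vent slots) to the back, y to its left, z up. In the front half of the top two equal round holes, 36 mm apart along y, are cut between two aluminium rails (along y, to 8.5 mm above the top); a dark display window lies in the rear half.
- reset_hole (a point): Centre of the mouth of the reset hole, level with the controller's top; at x -18, y +18 mm in the controller's frame. Round, 14 mm across, straight down. A grey spring button 12 mm across lies in it, its face 20 mm below the mouth; the button goes down 6 mm (1.8 N at first touch, 5.4 N fully down, then a hard stop) and springs back when let go. Covered by the shutter at the start.
- erase_hole (a point): Centre of the mouth of the erase hole, at x -18, y -18 mm in the controller's frame; same hole and button as reset. Open at the start; the fully slid shutter covers it. Its button is not to be pressed.
- shutter (a joint): Slide of the flat steel shutter (31 by 36 mm, 3 mm thick, on the controller's top between the rails), m: about 0 (0 to 0.005 at the start) covers the reset hole, 0.036 is the far end of the track, reset hole open. It grows as the shutter moves along the controller's -y. Friction about 1 N; stays where it is left.
- shutter_knob (a point): Centre of the top of the shutter's upright black knob, a cylinder 16 mm across and 24 mm tall; this point is 27.5 mm above the controller's top. Moves with the shutter.
- reset_button (a joint): Travel of the reset button, m: 0 up, 0.006 fully down.
- erase_button (a joint): Travel of the erase button, m: 0 up, 0.006 fully down.
- tool_rack: Fixed bent aluminium rack, 56 mm (x) by 100 mm (y), its top plate 90 mm above the worktop with three holes in a row along y, open below the plate to its floor plate. Origin: centre of its underside, z up.
- rack_hole (a point): Centre of the middle hole (10 mm across) at the upper face of the rack's top plate (6 mm thick); the screwdriver hangs in it, its handle resting on the plate.
- screwdriver: Loose screwdriver, 0.05 to 0.1 kg, upright in the middle hole of the rack, handle up: orange handle 22 mm thick (square section for gripping, 93 mm long, from 90 to 183 mm above the worktop), below it a straight round shaft 6 mm thick and 85 mm long. It lifts straight up; 95 mm clears the rack. Its own +y runs along its axis from blade to handle (up at the start); its own x and z are square to the handle's faces, and at the start its x is parallel to the rack's x.
- blade_tip (a point): End of the screwdriver's blade, on its axis, 85 mm below the handle's lower end.
- handle_end (a point): Upper end of the screwdriver's handle, on its axis, 178 mm from the blade tip.
- clear_point (a point): Free point in the air over the bench's front edge, before the work; a safe way in. Fixed obstacles (robot base frame, m): tall glassware rack from y 0.27 leftward, x 0.46 to 0.71, 0.68 high (the arm may start before it: draw back before swinging over); test tubes x 0.46 to 0.56, y -0.48 to -0.095, to 0.18 high; hood over x above 0.61, y -0.25 to 0.10, its rim 0.58 high, so lift no higher than needed.
- petri_dish: Bystander: loose clear petri dish, 60 mm across, 15 mm high, between the test-tube rack and the analyser behind it. Origin: centre of its underside.
- marker: Bystander: loose blue felt marker, 136 mm long, lying along the front edge before the test-tube rack. Origin: under its middle.
- flask: Bystander: loose glass conical flask, 81 mm across, 122 mm high, behind the work on the left. Origin: centre of its underside.
- timer: Bystander: loose white bench timer, 52 by 66 by 21 mm, to the right of the test-tube rack. Origin: centre of its underside.

How it is judged:
By the outcome, as a careful person would: the job done as asked, in the order asked, and still so for the second after the job is handed in, while the arm keeps its last pose, push and grip.
It also fails if it takes over 64 s, if anything falls off the work surface, if the arm or the gripper's body presses on something with over 40 N, if the wrist force passes 120 N, or if a joint passes its speed limit or range.

## Robot

A 6-joint arm with a two-finger parallel gripper is mounted at the origin on a cart in front of the work surface, level with it; the furniture and walls round the work are solid. World frame = base frame: x ahead of the robot, y to its left, z up, the work surface at z = 0. Lengths are in m, angles in rad, forces in N, time in s.
With the tool pointing down it reaches from about 0.35 to 0.85 m from the base axis. Payload 8.1 kg.
Tool frame: the origin (TCP) lies at the very end of the fingers, on their centre line; the grasp point (between the pads) lies 19 mm behind it; z points along the fingers, x is the direction in which the jaws open and shut, and the axes are right-handed (so a half turn about z gives the same grasp; the last joint's range is limited). The gripper opens to 93 mm and grips with 3 to 60 N. Pads are 15 mm wide; open, the fingers measure 128 mm over their backs; the gripper's body (75 mm by 188 mm) begins 65 mm behind the grasp point.
Start: joints at [1.206, 0.13, 1.488, -0, 1.523, -0.085], TCP at [0.166, 0.577, 0.219] pointing down, gripper open.
Joint ranges: [-2.96, 2.96], [-0.89, 2.26], [0.02, 2.5], [-1.34, 4.48], [0, 2.73], [-2.66, 2.66]. Speed limits (rad/s): [2.39, 2.39, 2.79, 3.14, 3.14, 3.14].

## Interface

Orientations are given as a rotation vector (axis times angle).
In Python, from cell import r gives the robot as it stands.
- The arm moves only by the tool send_rows, never from a script. Its argument "moves" is a list of rows, each a list of 6 numbers: the shift along the tool's x, y, z in m, then the turn, a rotation vector about the tool's x, y, z in degrees. A call has 1 to 12 rows; each row is the pose to reach, as a shift and turn from the pose commanded when the call began, along the tool's axes at that moment; what a row does not reach only later rows make up. A row lasts 1/8 s, in which the tool goes at most 62.5 mm and 10.7 degrees, less where a joint would pass 70% of its speed; a pose out of reach is approached as far as the arm can. A call with a gripper value outside its range is refused whole. "gripper" is the opening, from -1 (shut) to 1 (fully open), set as the call begins (left out, the last holds). The fingers move at their own pace and stop on an object; "force" is the grip in N (left out, the last holds). Time passes only in rows, so rows that repeat a pose let the fingers close. It gives the time, the measured TCP pose, the force and the opening at its end, in the units of the state.
- r.read_state(): the state, without advancing time (a new reading comes with each control period).
- r.read_camera(name): name is "scene" or "side" or "wrist"; returns (picture, depth): 384x512x3 uint8, red, green, blue; 384x512 float32, m along the optical axis (not along the pixel's ray), 0 where there is no reading.
- r.camera_params(name): a dict with "mtx" (3x3 intrinsics, pixels), "R" (3x3) and "t" (3): a world point X has camera coordinates R X + t. Camera axes: x right, y down, z forward; pixel columns grow to the right and rows downward; lengths in m; the calibration is good to about 2 mm. A picture is of the moment at which its call begins: read the wrist's pose just before it. camera_params takes no time and is no camera call; for the wrist camera it gives the pose at the moment of the call.
- r.job_done(): hands the job in, once; it reports no verdict.
The state is a dict: "t": time; "joint_positions": joint angles; "dq": joint speeds; "tau": joint torques, N m; "tcp_pos": TCP position; "eef_rot": TCP orientation; "wrist_force": force on the tool from outside, world axes, zero at the start; "ft_torque": the same for the moment, N m; "gripper_width": opening from 0.0 (shut) to 1.0 (fully open).
Only numpy, scipy, OpenCV 4.12 (cv2) and the standard library are available. Lean on these libraries where they do the work, as an engineer would, in place of code of your own. Each camera call takes 0.05 s, during which the arm holds its last target.

## Working session

There is one attempt and no reset: what is moved stays moved. The work goes in short steps, Python scripts to look and compute and a tool call to move; the robot and the scene stay as the last step left them, time stands still between calls to the robot, and variables do not carry over. Pictures are saved under pics/ and viewed, and the job is handed in when it is done.

Besides the shell and the picture viewer there is one more tool, called after "Request:" in YAML: its name, and indented under it one key for each argument. send_rows: Moves the arm, as the interface text tells. Its arguments: {"type":"object","properties":{"moves":{"type":"array"},"gripper":{"type":"number"},"force":{"type":"number"}},"required":["moves"]}

```bash
ls; mkdir -p pics; cat > h.py <<'E'
import numpy as np,cv2
from cell import r
def snap(n,f):
    P=r.camera_params(n);im,d=r.read_camera(n)
    cv2.imwrite('pics/'+f+'.png',im[:,:,::-1]);np.savez('pics/'+f,im=im,d=d,**{k:np.array(P[k]) for k in('mtx','R','t')})
def load(f): return dict(np.load('pics/'+f+'.npz'))
def world(D):
    d=D['d'];v,u=np.indices(d.shape);K=D['mtx']
    c=np.stack([(u-K[0,2])/K[0,0]*d,(v-K[1,2])/K[1,1]*d,d],-1)
    return (c-D['t'])@D['R']
def ray(D,u,v,z):
    K=D['mtx'];dd=D['R'].T@np.array([(u-K[0,2])/K[0,0],(v-K[1,2])/K[1,1],1]);o=-D['R'].T@D['t']
    return o+dd*(z-o[2])/dd[2]
def proj(D,X):
    c=D['R']@np.array(X)+D['t'];p=D['mtx']@c;return p[:2]/p[2]
E
python3 - <<'E'
from h import *
s=r.read_state();print(s)
for n in('scene','side','wrist'):
    snap(n,n+'0');P=r.camera_params(n);print(n,-np.array(P['R']).T@P['t'],P['R'],P['mtx'])
E
```

```text
pics
{'t': 0.0, 'joint_positions': array([ 1.20557939e+00,  1.31160343e-01,  1.48927128e+00, -4.26149671e-05,
        1.52301240e+00, -8.54070804e-02]), 'dq': array([-1.26888924e-03, -1.81520031e-04,  2.45991568e-03, -1.73009447e-05,
        1.66004236e-03, -2.82636077e-04]), 'tau': array([ 1.63565004e-03, -5.59823370e+01, -4.91773117e+01,  7.72315124e-02,
        3.50134692e-02, -4.94427854e-05]), 'tcp_pos': array([0.16549581, 0.57612647, 0.21759235]), 'eef_rot': array([ 2.50869689e+00,  1.88934725e+00, -2.42748378e-03]), 'wrist_force': array([-0.04286989,  0.30378306, -0.52052351]), 'ft_torque': array([-0.06365469,  0.05402657, -0.01768351]), 'gripper_width': 0.9996029206569523}
scene [0.07161364 0.26514384 1.04759252] [[-0.61665572 -0.78717137 -0.00984703]
 [-0.61001232  0.48570442 -0.62608001]
 [ 0.497615   -0.38006901 -0.77969664]] [[356.22605703   0.         251.39577911]
 [  0.         356.22605703 189.26461309]
 [  0.           0.           1.        ]]
side [-0.12755223  1.29424927  1.08802284] [[-0.88500851 -0.46524183  0.01760627]
 [-0.23814268  0.41986545 -0.87578597]
 [ 0.40006    -0.77927085 -0.48237843]] [[489.13982856   0.         253.46471131]
 [  0.         489.13982856 192.18401663]
 [  0.           0.           1.        ]]
wrist [0.09383027 0.59647827 0.38543868] [[ 0.27647408  0.9610191  -0.00209289]
 [ 0.9261665  -0.26586493  0.26745365]
 [ 0.25647164 -0.07588236 -0.96356845]] [[307.21791318   0.         256.43550586]
 [  0.         307.21791318 187.1793785 ]
 [  0.           0.           1.        ]]
```

View pics/scene0.png

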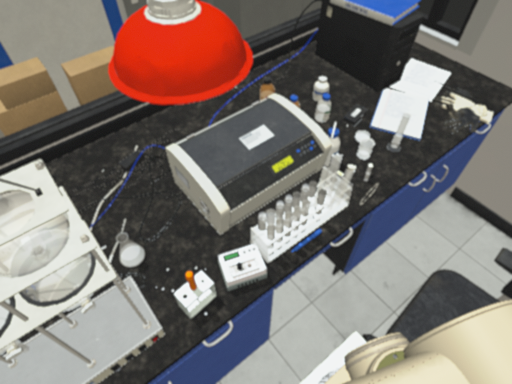

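View pics/side0.png

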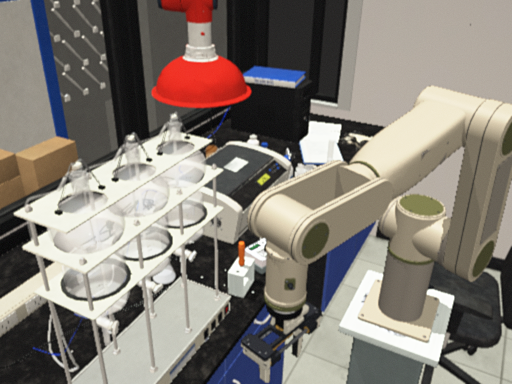

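View pics/wrist0.png

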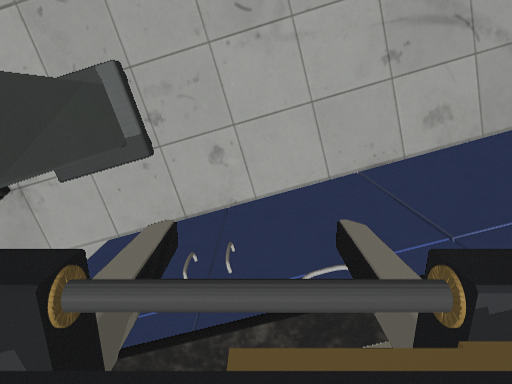

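The scene view shows the rack with the orange handle near (190,280), and the controller near (242,267) with the knob on its right side. I'll zoom in there and measure.

```bash
python3 - <<'E'
from h import *
D=load('scene0');W=world(D);im=D['im']
c=im[230:330,160:290][:,:,::-1]
cv2.imwrite('pics/z0.png',cv2.resize(c,None,fx=6,fy=6,interpolation=cv2.INTER_CUBIC))
hsv=cv2.cvtColor(im,cv2.COLOR_RGB2HSV)
m=(hsv[...,0]>4)&(hsv[...,0]<20)&(hsv[...,1]>150)&(hsv[...,2]>80);m[:240]=0;m[320:]=0;m[:,:150]=0;m[:,260:]=0
print(np.argwhere(m).mean(0));P=W[m];print(len(P),P.min(0),P.max(0),P[P[:,2]>.175].mean(0))
for (u,v) in [(230,255),(255,280),(240,270),(185,298),(200,300),(130,255),(257,258),(252,265)]: print(u,v,W[v,u])
# top of controller mask
m=(abs(W[...,2]-.062)<.004);m[:240]=0;m[:,:212]=0;m[:,275:]=0;m[300:]=0
P=W[m];print(len(P),P.min(0),P.max(0));print(cv2.minAreaRect((P[:,:2]*1000).astype(np.float32)))
m=(abs(W[...,2]-.09)<.004);m[:260]=0;m[:,:165]=0;m[:,225:]=0;m[330:]=0
P=W[m];print(len(P),P.min(0),P.max(0));print(cv2.minAreaRect((P[:,:2]*1000).astype(np.float32)))
E
```

```text
[278.43809524 189.99047619]
105 [ 0.49129832  0.10940442 -0.00184425] [0.6061644  0.1579266  0.18437019] [0.49977426 0.14747008 0.18064316]
230 255 [ 0.53453706 -0.0015439   0.06639648]
255 280 [ 0.44015822 -0.02477789  0.01734241]
240 270 [0.4759114  0.00405744 0.06505036]
185 298 [0.5313787  0.17338154 0.00268139]
200 300 [0.49749767 0.1412143  0.00380235]
130 255 [0.73543342 0.24039976 0.05288561]
257 258 [ 0.47717813 -0.06211977  0.06092231]
252 265 [ 0.46670815 -0.03438943  0.06456525]
906 [ 0.43105852 -0.12806985  0.05800346] [0.55691659 0.09796399 0.06595345]
((500.07525634765625, -20.657325744628906), (217.31752014160156, 109.2109603881836), 71.92639923095703)
575 [0.46860407 0.09521758 0.08602948] [0.53578756 0.19910534 0.09394269]
((501.8475646972656, 147.36599731445312), (57.8824462890625, 99.25157165527344), 6.524694442749023)
```

View pics/z0.png

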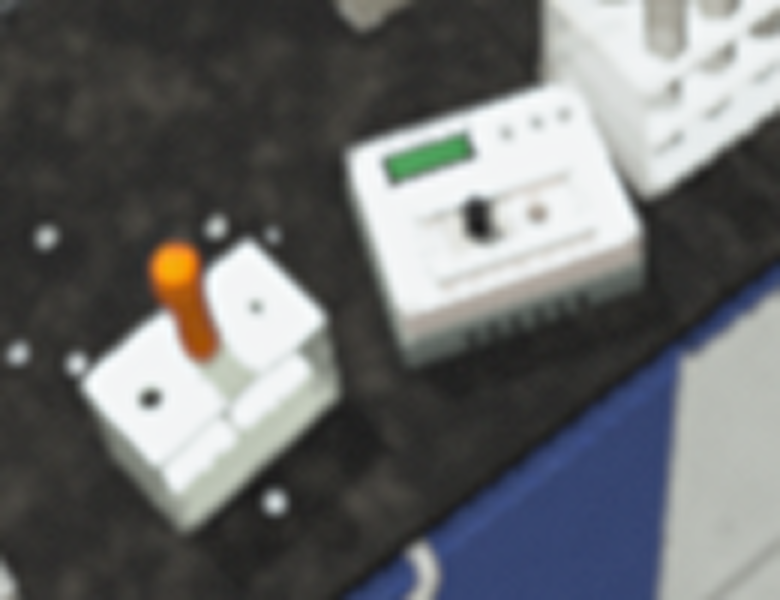

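```bash
python3 - <<'E'
from h import *
D=load('scene0')
f=lambda x,y,z: ray(D,160+x/6-.4,230+y/6-.4,z)
C=[f(348,153,.062),f(575,87,.062),f(640,235,.062),f(400,335,.062)]
print(np.round(C,4))
C=np.array(C);print(C.mean(0),[np.linalg.norm(C[i]-C[i-1]) for i in range(4)])
for a,b in((1,0),(2,3)): d=C[b]-C[a];print(np.degrees(np.arctan2(-d[0],d[1])))
print('hole',f(540,213,.062),'knobtop',f(477,203,.0895))
print('handle top',f(175,262,.183), 'rackholes',f(150,398,.09),f(256,306,.09))
import scipy.spatial.transform as t
print(t.Rotation.from_rotvec(r.read_state()['eef_rot']).as_matrix().round(3)) if 0 else None
E
```

```text
[[ 0.5602  0.0276  0.062 ]
 [ 0.5179 -0.0883  0.062 ]
 [ 0.4313 -0.0612  0.062 ]
 [ 0.463   0.0641  0.062 ]]
[ 0.49308702 -0.0144649   0.062     ] [np.float64(0.10382684704086856), np.float64(0.12334604201098709), np.float64(0.09069397890783187), np.float64(0.12915038921099337)]
-20.04856936235616
-14.171944620585638
hole [ 0.47199208 -0.02926237  0.062     ] knobtop [ 4.84346984e-01 -1.76115887e-05  8.95000000e-02]
handle top [0.50333293 0.14638435 0.183     ] rackholes [0.49874595 0.17881387 0.09      ] [0.50637264 0.11523944 0.09      ]
```

Request:
send_rows:
  moves:
    - [-0.05,0,0,0,0,0]
    - [-0.1,0,0,0,0,0]
    - [-0.15,0,0,0,0,0]
    - [-0.2,0,0,0,0,0]
    - [-0.21,0,0,0,0,0]
    - [-0.21,0,0,0,0,0]
  gripper: -1

```text
t: 0.9
tcp_pos: [0.1078, 0.3751, 0.219]
eef_rot: [-2.509, -1.889, -0.002]
wrist_force: [1.0, 0.4, -0.0]
gripper_width: 0.402
```

```bash
cat >> h.py <<'E'
from scipy.spatial.transform import Rotation as Ro
def rel(wps):
    """wps: (x,y,z,yaw of tool x deg), tool down -> shift & yaw about tool z from now"""
    s=r.read_state();p=s['tcp_pos'];M=Ro.from_rotvec(s['eef_rot']).as_matrix()
    yaw=np.degrees(np.arctan2(M[1,0],M[0,0]))
    for w in wps:
        d=M.T@(np.array(w[:3])-p)
        T=Ro.from_euler('z',w[3],degrees=True).as_matrix()@np.diag([1,-1,-1.])
        print(np.round(d,4).tolist(),np.round(Ro.from_matrix(M.T@T).as_rotvec(degrees=True),2).tolist())
    print('now',s['t'],p.round(4),'yaw',yaw.round(2),'F',s['wrist_force'].round(2),'g',round(s['gripper_width'],3),'j',s['joint_positions'].round(2))
E
python3 - <<'E'
from h import *
w=[]
for i in range(1,13):
    a=np.radians(74*(1-i/12)); w.append((.39*np.cos(a),.39*np.sin(a),.23,74-91*i/12))
rel(w)
E
```

```text
[-0.0025, 0.0416, -0.011] [0.0, -0.1, 7.54]
[-0.0092, 0.0831, -0.011] [-0.0, -0.1, 15.12]
[-0.0203, 0.1235, -0.011] [-0.01, -0.1, 22.71]
[-0.0358, 0.1625, -0.011] [-0.02, -0.1, 30.29]
[-0.0553, 0.1997, -0.011] [-0.02, -0.1, 37.87]
[-0.0786, 0.2345, -0.0111] [-0.03, -0.09, 45.46]
[-0.1056, 0.2666, -0.0111] [-0.04, -0.09, 53.04]
[-0.1359, 0.2957, -0.0111] [-0.04, -0.09, 60.62]
[-0.1691, 0.3213, -0.0112] [-0.05, -0.09, 68.21]
[-0.2049, 0.3432, -0.0113] [-0.05, -0.09, 75.79]
[-0.2429, 0.3611, -0.0113] [-0.06, -0.09, 83.37]
[-0.2825, 0.3749, -0.0114] [-0.07, -0.08, 90.96]
now 0.9 [0.1078 0.3751 0.219 ] yaw 73.96 F [ 1.04  0.41 -0.05] g 0.402 j [ 1.16 -0.47  2.02  0.    1.59 -0.13]
```

Request:
send_rows:
  moves:
    - [-0.0025,0.042,-0.005,0,0,7.5]
    - [-0.009,0.083,-0.01,0,0,15]
    - [-0.02,0.124,-0.011,0,0,22.7]
    - [-0.036,0.162,-0.011,0,0,30.3]
    - [-0.055,0.2,-0.011,0,0,38]
    - [-0.079,0.234,-0.011,0,0,45.5]
    - [-0.106,0.267,-0.011,0,0,53]
    - [-0.136,0.296,-0.011,0,0,60.6]
    - [-0.169,0.321,-0.011,0,0,68.2]
    - [-0.205,0.343,-0.011,0,0,75.8]
    - [-0.243,0.361,-0.011,0,0,83.4]
    - [-0.282,0.375,-0.011,0,0,91]

```text
t: 2.4
tcp_pos: [0.3916, -0.0012, 0.2297]
eef_rot: [-3.106, 0.472, 0.0]
wrist_force: [0.4, 0.3, -0.5]
gripper_width: 0.002
```

```bash
python3 - <<'E'
from h import *
rel([(.46,.01,.23,-17)])
E
```

```text
[0.062, -0.031, -0.0003] [-0.0, 0.01, -0.28]
now 2.4 [ 0.3916 -0.0012  0.2297] yaw -17.28 F [ 0.43  0.32 -0.47] g 0.002 j [-0.13 -0.47  2.    0.    1.61  0.17]
```

Request:
send_rows:
  moves:
    - [0.031,-0.015,0,0,0,0]
    - [0.062,-0.031,0,0,0,0]
    - [0.062,-0.031,0,0,0,0]

```text
t: 2.78
tcp_pos: [0.4606, 0.0117, 0.2285]
eef_rot: [-3.107, 0.465, 0.003]
wrist_force: [-0.4, -0.4, -0.1]
gripper_width: 0.005
```

```bash
python3 - <<'E'
from h import *
snap('wrist','w1');rel([])
E
```

```text
now 2.825 [0.4595 0.0118 0.2287] yaw -17.01 F [ 0.13  0.57 -0.12] g 0.004 j [-0.09 -0.26  1.84 -0.    1.56  0.21]
```

View pics/w1.png

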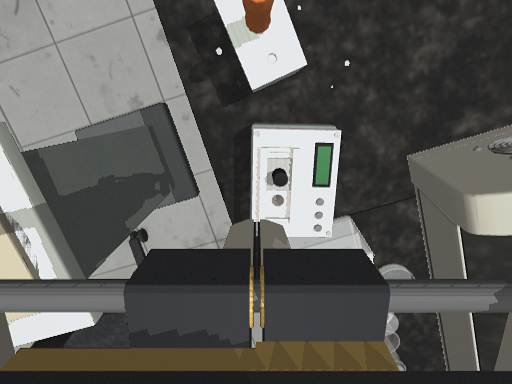

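The wrist view shows the controller upright, with the knob top near (280,177), the open erase hole near (278,200), and the rack and handle at the top near (257,15). I'll measure from this.

```bash
python3 - <<'E'
from h import *
D=load('w1');W=world(D);im=D['im']
c=im[110:250,225:365][:,:,::-1]
cv2.imwrite('pics/z1.png',cv2.resize(c,None,fx=5,fy=5,interpolation=cv2.INTER_CUBIC))
m=(abs(W[...,2]-.062)<.004);m[:115]=0;m[:,:240]=0;m[:,350:]=0;m[220:]=0
n,l,st,ce=cv2.connectedComponentsWithStats(m.astype(np.uint8));i=1+st[1:,4].argmax()
P=W[l==i];print(len(P),np.median(P[:,2]));print(cv2.minAreaRect((P[:,:2]*1000).astype(np.float32)))
m=(abs(W[...,2]-.0895)<.004);m[:160]=0;m[:,:262]=0;m[:,300:]=0;m[200:]=0
P=W[m];print('knob',len(P),P.mean(0),P.min(0),P.max(0))
for u,v in[(258,133),(300,133),(330,200)]:print(W[v,u])
E
```

```text
4539 0.06380039112907472
((498.56439208984375, -6.9672088623046875), (103.63023376464844, 94.33220672607422), 71.96089935302734)
knob 188 [0.48230694 0.00234513 0.09085468] [ 0.47452686 -0.00615764  0.08552221] [0.49007574 0.00948264 0.09335678]
[0.47368819 0.05087434 0.06419308]
[0.51671816 0.03756975 0.06303325]
[ 0.5298628  -0.04510705  0.06383446]
```

View pics/z1.png

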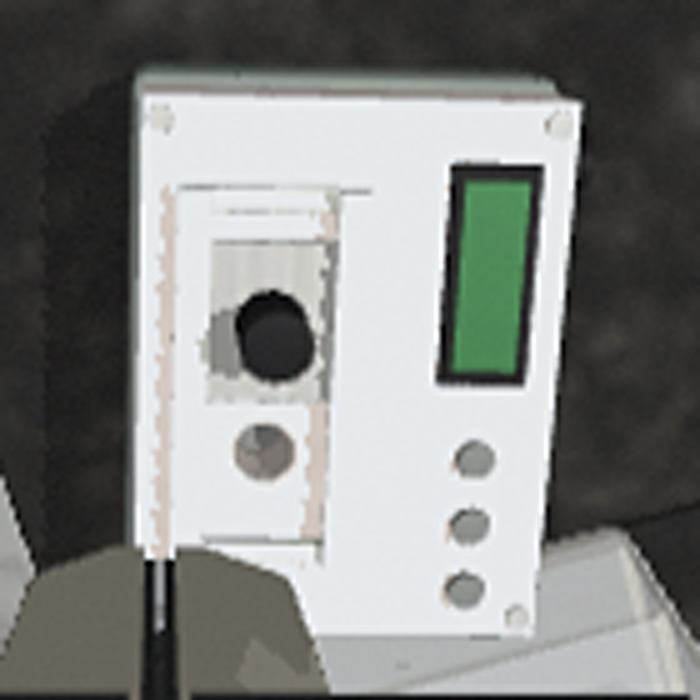

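```bash
python3 - <<'E'
from h import *
D=load('w1')
f=lambda x,y,z: ray(D,225+x/5-.4,110+y/5-.4,z)
z=.062
A=f(141,92,z);B=f(583,101,z);C=f(535,637,z);print('FL,RL,RR',A,B,C,np.linalg.norm(A-B),np.linalg.norm(B-C))
d=B-C;print('yaw',np.degrees(np.arctan2(-d[0],d[1])));d=B-A;print('yaw',np.degrees(np.arctan2(d[1],d[0])))
cen=(A+C)/2;print('center',cen)
h=f(264,452,z);k=f(273,330,.0895);print('hole',h,'knob',k)
for y in(-17,-17.5,-18):
  a=np.radians(y);R=np.array([[np.cos(a),-np.sin(a)],[np.sin(a),np.cos(a)]])
  print(y,'in ctrl frame: hole',R.T@(h-cen)[:2],'knob',R.T@(k-cen)[:2],'reset from hole',h[:2]+R@[0,.036],'from centre',cen[:2]+R@[-.018,.018])
  yy=R@[0,1];print('push start',k[:2]+yy*.03)
# rack
W=world(D);im=D['im']
m=(abs(W[...,2]-.09)<.005);m[:,:200]=0;m[:,320:]=0;m[100:]=0
P=W[m];print(len(P),np.median(P[:,2]),P.min(0),P.max(0),cv2.minAreaRect((P[:,:2]*1000).astype(np.float32)))
E
```

```text
FL,RL,RR [0.46984996 0.05736949 0.062     ] [0.55991798 0.02777741 0.062     ] [ 0.52128945 -0.09115164  0.062     ] 0.09480474623103219 0.125045120352617
yaw -17.99396243818532
yaw -18.18807059105888
center [ 0.4955697  -0.01689108  0.062     ]
hole [ 0.47270787 -0.02825816  0.062     ] knob [0.48252965 0.00557003 0.0895    ]
-17 in ctrl frame: hole [-0.01853947 -0.01755455] knob [-0.01903725  0.01766713] reset from hole [0.48323325 0.00616881] from centre [0.48361891 0.0055851 ]
push start [0.49130081 0.03425918]
-17.5 in ctrl frame: hole [-0.01838557 -0.01771567] knob [-0.0191907   0.01750032] reset from hole [0.48353328 0.00607565] from centre [0.4838155  0.00568853]
push start [0.49155083 0.03418154]
-18 in ctrl frame: hole [-0.01823028 -0.01787543] knob [-0.01934269  0.01733219] reset from hole [0.48383248 0.00597988] from centre [0.48401299 0.00579025]
push start [0.49180016 0.03410173]
4353 0.09158071070488112 [0.47096317 0.09377127 0.08516673] [0.53562756 0.17568894 0.09405201] ((503.5751037597656, 138.0194091796875), (56.14136505126953, 82.46894073486328), 6.791812419891357)
```

```bash
python3 - <<'E'
from h import *
rel([(.4925,.0345,.12,-18),(.4925,.0345,.076,-18)])
E
```

```text
[0.0252, -0.0315, 0.1086] [0.03, 0.14, 0.99]
[0.0253, -0.0315, 0.1526] [0.03, 0.14, 0.99]
now 2.825 [0.4595 0.0118 0.2287] yaw -17.01 F [ 0.13  0.57 -0.12] g 0.004 j [-0.09 -0.26  1.84 -0.    1.56  0.21]
```

Request:
send_rows:
  moves:
    - [0.012,-0.016,0.03,0,0,0.5]
    - [0.025,-0.0315,0.07,0,0,1]
    - [0.025,-0.0315,0.109,0,0,1]
    - [0.025,-0.0315,0.135,0,0,1]
    - [0.025,-0.0315,0.152,0,0,1]
    - [0.025,-0.0315,0.152,0,0,1]

```text
t: 3.58
tcp_pos: [0.4908, 0.0345, 0.0767]
eef_rot: [3.102, -0.492, -0.003]
wrist_force: [-0.1, -0.9, 0.3]
gripper_width: 0.001
```

```bash
python3 - <<'E'
from h import *
y=np.array([.309,.951]);h=np.array([.4838,.0059])
w=lambda o:(*(h+y*o),.0755,-18)
rel([w(.016),w(-.019)])
snap('wrist','w2');snap('scene','s2')
D=load('s2');c=D['im'][220:320,170:300][:,:,::-1];cv2.imwrite('pics/z2.png',cv2.resize(c,None,fx=6,fy=6,interpolation=cv2.INTER_CUBIC))
E
```

```text
[0.0022, 0.0134, 0.0012] [0.04, 0.12, -0.03]
[0.0022, 0.0484, 0.0013] [0.04, 0.12, -0.03]
now 3.575 [0.4908 0.0345 0.0767] yaw -18.03 F [-0.07 -0.86  0.26] g 0.001 j [-0.03 -0.04  1.93 -0.    1.25  0.28]
```

View pics/w2.png

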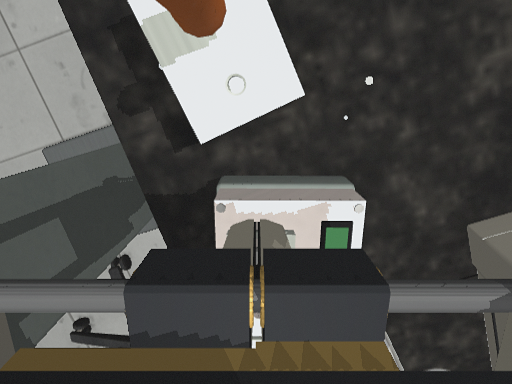

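View pics/z2.png

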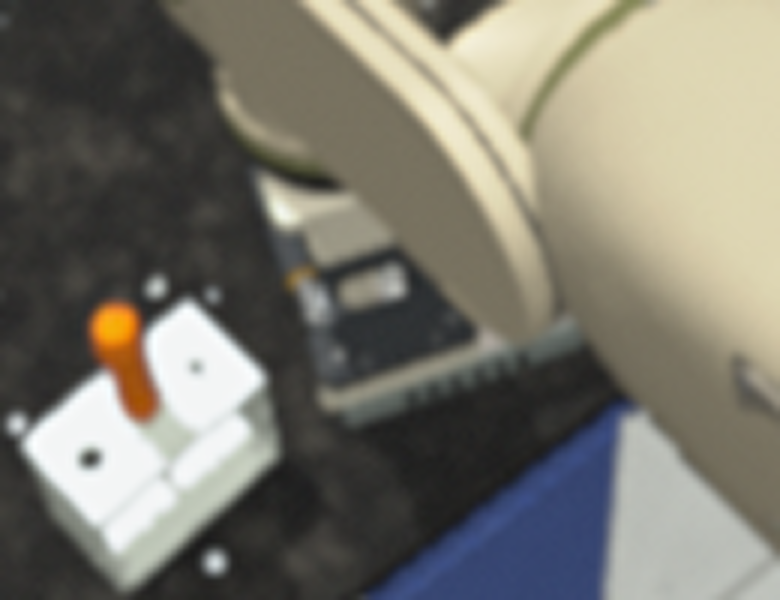

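The fingers are down on the +y side of the knob with no contact. Now I'll push.

Request:
send_rows:
  moves:
    - [0.001,0.007,0,0,0,0]
    - [0.002,0.013,0,0,0,0]
    - [0.002,0.018,0,0,0,0]
    - [0.002,0.023,0,0,0,0]
    - [0.002,0.028,0,0,0,0]
    - [0.002,0.033,0,0,0,0]
    - [0.002,0.038,0,0,0,0]
    - [0.002,0.042,0,0,0,0]
    - [0.002,0.045,0,0,0,0]

```text
t: 4.8
tcp_pos: [0.4796, -0.0091, 0.0776]
eef_rot: [-3.103, 0.492, 0.0]
wrist_force: [-0.1, 0.3, -0.1]
gripper_width: 0.002
```

Request:
send_rows:
  moves:
    - [0.0005,0.002,0,0,0,0]
    - [0.001,0.004,0,0,0,0]
    - [0.001,0.005,0,0,0,0]
    - [0.001,0.005,0,0,0,0]

```text
t: 5.3
tcp_pos: [0.4791, -0.012, 0.0775]
eef_rot: [-3.099, 0.491, 0.001]
wrist_force: [1.3, 11.1, 1.0]
gripper_width: 0.004
```

It's stopped at 11 N, probably the end of the track. I'll back off, lift and look.

Request:
send_rows:
  moves:
    - [0,-0.006,0,0,0,0]
    - [0,-0.01,-0.03,0,0,0]
    - [0,-0.01,-0.08,0,0,0]
    - [-0.01,-0.015,-0.13,0,0,0]
    - [-0.02,-0.02,-0.15,0,0,0]
    - [-0.02,-0.02,-0.15,0,0,0]

```text
t: 6.05
tcp_pos: [0.4674, 0.0113, 0.2297]
eef_rot: [3.103, -0.491, 0.007]
wrist_force: [-0.1, 0.9, -0.2]
gripper_width: 0.004
```

```bash
python3 - <<'E'
from h import *
rel([]);snap('wrist','w3')
D=load('w3');W=world(D);c=D['im'][110:250,225:365][:,:,::-1];cv2.imwrite('pics/z3.png',cv2.resize(c,None,fx=5,fy=5,interpolation=cv2.INTER_CUBIC))
E
```

```text
now 6.05 [0.4674 0.0113 0.2297] yaw -18.0 F [-0.14  0.88 -0.22] g 0.004 j [-0.09 -0.24  1.83 -0.    1.55  0.23]
```

View pics/z3.png

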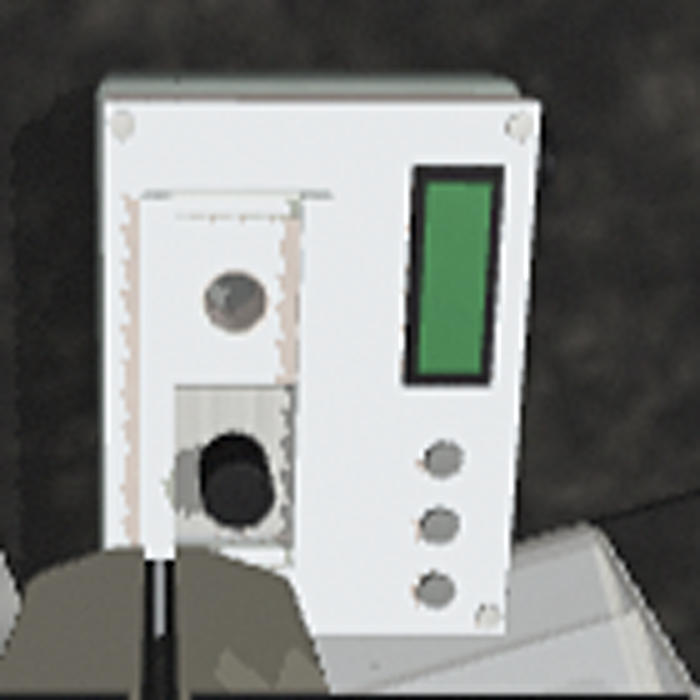

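View pics/w3.png

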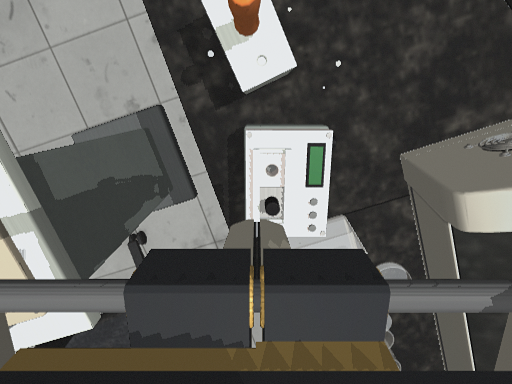

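The shutter has moved: the reset hole is open at zoom (235,301) and the knob is at (236,480), against the track's end. I'll measure that and the rack.

```bash
python3 - <<'E'
from h import *
D=load('w3');W=world(D)
f=lambda x,y,z: ray(D,225+x/5-.4,110+y/5-.4,z)
A=f(103,97,.062);C=f(505,637,.062);c=(A+C)/2
h=f(235,301,.062);a=np.radians(-18);R=np.array([[np.cos(a),-np.sin(a)],[np.sin(a),np.cos(a)]])
m=(abs(W[...,2]-.0895)<.004);m[:160]=0;m[:,:255]=0;m[:,290:]=0;m[225:]=0
P=W[m];k=P.mean(0)
print('cen',c,'hole',h,'knob',k,'knob-hole in ctrl',R.T@(k-h)[:2],'top ray',R.T@(f(238,462,.0895)-h)[:2])
s0=f(235,384,.065);print('shutter edge rel hole',R.T@(s0-h)[:2])
E
```

```text
cen [ 0.49550278 -0.01676218  0.062     ] hole [0.48396192 0.00630058 0.062     ] knob [ 0.47273639 -0.02714119  0.09079001] knob-hole in ctrl [-0.00034204 -0.03527389] top ray [-0.00039738 -0.02868152]
shutter edge rel hole [ 8.51262212e-05 -1.83827438e-02]
```

The controller values agree and the reset hole is at (0.4839, 0.0062). Next I'll go over the rack with the gripper open and measure the handle.

```bash
python3 - <<'E'
from h import *
rel([(.5025,.11,.24,6.7)])
E
```

```text
[0.0035, -0.1051, -0.0122] [0.03, -0.08, -24.71]
now 6.1 [0.4667 0.0111 0.2278] yaw -18.01 F [-0.35 -0.99  0.12] g 0.006 j [-0.09 -0.24  1.83 -0.    1.55  0.23]
```

Request:
send_rows:
  moves:
    - [0.001,-0.03,-0.006,0,0,-8]
    - [0.002,-0.065,-0.012,0,0,-16]
    - [0.0035,-0.105,-0.012,0,0,-24.7]
    - [0.0035,-0.105,-0.012,0,0,-24.7]
    - [0.0035,-0.105,-0.012,0,0,-24.7]
  gripper: 1

```text
t: 6.72
tcp_pos: [0.5014, 0.1093, 0.2378]
eef_rot: [3.136, 0.18, -0.005]
wrist_force: [0.9, -0.3, 0.5]
gripper_width: 0.494
```

```bash
python3 - <<'E'
from h import *
rel([]);snap('wrist','w4')
D=load('w4');W=world(D);im=D['im']
hsv=cv2.cvtColor(im,cv2.COLOR_RGB2HSV)
m=(hsv[...,0]>3)&(hsv[...,0]<20)&(hsv[...,1]>140)&(hsv[...,2]>60);m[250:]=0
for lo,hi in((.178,.19),(.15,.17),(.12,.15),(.1,.12)):
    k=m&(W[...,2]>lo)&(W[...,2]<hi);P=W[k]
    if len(P)>10:print(lo,len(P),P.mean(0),P.min(0),P.max(0),cv2.minAreaRect((P[:,:2]*1000).astype(np.float32)))
k=(abs(W[...,2]-.0915)<.005);k[:,:100]=0
P=W[k];print(len(P),P.min(0),P.max(0),cv2.minAreaRect((P[:,:2]*1000).astype(np.float32)))
E
```

```text
now 6.725 [0.5014 0.1093 0.2378] yaw 6.58 F [ 0.91 -0.28  0.51] g 0.494 j [ 0.12 -0.11  1.7  -0.    1.56  0.  ]
0.178 430 [0.50170394 0.14790911 0.18330219] [0.49298466 0.13913976 0.17801251] [0.51217342 0.15650567 0.18599946] ((502.4188537597656, 148.08685302734375), (18.05540657043457, 17.738418579101562), 52.60130310058594)
0.15 43 [0.49956395 0.1559916  0.1622059 ] [0.49196032 0.14795648 0.15048405] [0.50801386 0.1578876  0.16993625] ((498.7609558105469, 154.51956176757812), (18.15946388244629, 5.246347904205322), 27.867504119873047)
0.12 46 [0.50049457 0.15509321 0.13080504] [0.49334834 0.15052292 0.12010488] [0.51083836 0.15716039 0.14959885] ((501.8446960449219, 154.24977111816406), (17.521106719970703, 5.87794303894043), 5.274991512298584)
0.1 48 [0.50003886 0.15483611 0.11387276] [0.49240808 0.14774643 0.10829375] [0.51010146 0.15754084 0.11942078] ((500.42449951171875, 153.83970642089844), (18.399080276489258, 6.820572376251221), 18.052640914916992)
4955 [ 0.4686652  -0.0993324   0.08651706] [0.82263153 0.1989577  0.09640995] ((646.026611328125, 49.272193908691406), (298.1380615234375, 354.01080322265625), 89.71176147460938)
```

View pics/w4.png

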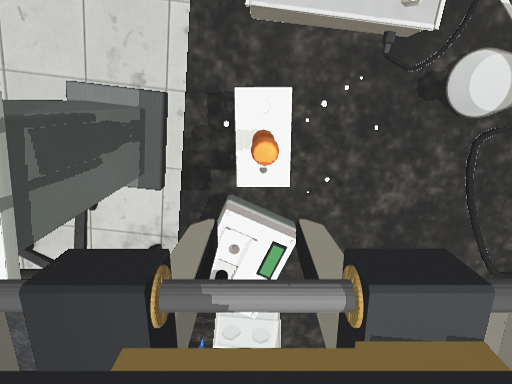

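The handle top is at (265,152), and the rack is square to the image, so the yaw is right. The axis is at about (0.502, 0.1477). Moving over it and down.

```bash
python3 - <<'E'
from h import *
rel([(.502,.1475,.238,6.8),(.502,.1475,.116,6.8)])
E
```

```text
[0.0049, -0.0381, 0.0002] [0.03, 0.13, -0.25]
[0.0052, -0.0382, 0.1222] [0.03, 0.13, -0.25]
now 6.775 [0.5015 0.1091 0.2382] yaw 6.55 F [0.82 0.57 0.04] g 0.534 j [ 0.11 -0.11  1.7  -0.    1.56  0.  ]
```

Request:
send_rows:
  moves:
    - [0.003,-0.02,0,0,0,0]
    - [0.005,-0.038,0,0,0,0]
    - [0.005,-0.038,0.02,0,0,0]
    - [0.005,-0.038,0.04,0,0,0]

```text
t: 7.28
tcp_pos: [0.5022, 0.1478, 0.1977]
eef_rot: [3.136, 0.183, -0.001]
wrist_force: [-0.9, -0.3, -0.4]
gripper_width: 0.963
```

```bash
python3 - <<'E'
from h import *
rel([(.502,.1475,.116,6.8)]);snap('wrist','w5');snap('side','sd5')
E
```

```text
[-0.0002, 0.0003, 0.0817] [0.03, 0.05, -0.13]
now 7.275 [0.5022 0.1478 0.1977] yaw 6.67 F [-0.85 -0.3  -0.43] g 0.963 j [ 0.19 -0.07  1.73 -0.    1.48  0.07]
```

View pics/w5.png

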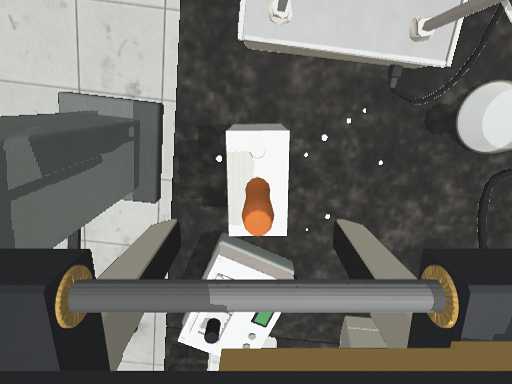

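View pics/sd5.png

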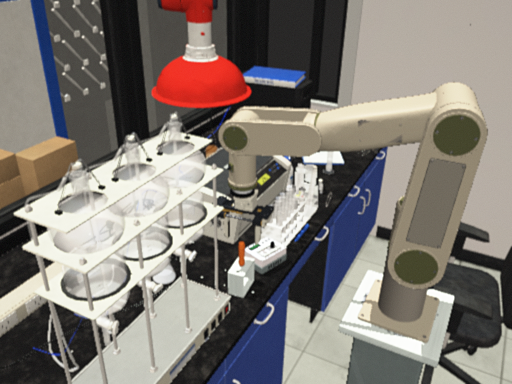

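```bash
python3 - <<'E'
from h import *
D=load('sd5')
for X in([.5022,.1478,.1977],[.502,.1475,.183],[.502,.1475,.09],[.467,.011,.23]):print(X,proj(D,X))
E
```

```text
[0.5022, 0.1478, 0.1977] [241.15388905 238.279699  ]
[0.502, 0.1475, 0.183] [241.22812329 242.02480511]
[0.502, 0.1475, 0.09] [241.07325222 265.13828568]
[0.467, 0.011, 0.23] [269.96856261 213.22856571]
```

Both views put the handle centred between the open fingers. Descending.

Request:
send_rows:
  moves:
    - [0,0,0.02,0,0,0]
    - [0,0,0.045,0,0,0]
    - [0,0,0.065,0,0,0]
    - [0,0,0.078,0,0,0]
    - [0,0,0.081,0,0,0]
    - [0,0,0.081,0,0,0]

```text
t: 8.12
tcp_pos: [0.503, 0.1483, 0.119]
eef_rot: [-3.136, -0.183, -0.001]
wrist_force: [-0.4, 0.8, 0.6]
gripper_width: 0.996
```

```bash
python3 - <<'E'
from h import *
rel([(.502,.1475,.116,6.8)]);snap('wrist','w6')
E
```

```text
[-0.001, 0.0007, 0.003] [-0.0, -0.03, -0.14]
now 8.125 [0.503  0.1483 0.119 ] yaw 6.66 F [-0.36  0.76  0.56] g 0.996 j [ 0.19 -0.    1.81 -0.    1.33  0.07]
```

View pics/w6.png

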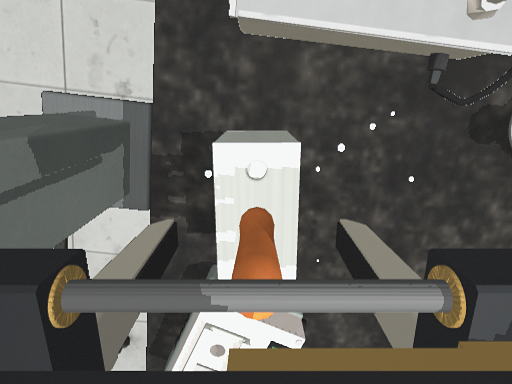

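Request:
send_rows:
  moves:
    - [-0.0005,0,0.001,0,0,0]
    - [-0.0005,0,0.001,0,0,0]
    - [-0.0005,0,0.001,0,0,0]
    - [-0.0005,0,0.001,0,0,0]
    - [-0.0005,0,0.001,0,0,0]
    - [-0.0005,0,0.001,0,0,0]
    - [-0.0005,0,0.001,0,0,0]
    - [-0.0005,0,0.001,0,0,0]
    - [-0.0005,0,0.001,0,0,0]
    - [-0.0005,0,0.001,0,0,0]
  gripper: -1
  force: 45

```text
t: 9.43
tcp_pos: [0.5022, 0.1483, 0.1176]
eef_rot: [3.136, 0.183, 0.0]
wrist_force: [0.9, 0.2, -0.6]
gripper_width: 0.24
```

The grip is at 22.3 mm, which matches the handle. Lifting straight up.

Request:
send_rows:
  moves:
    - [0,0,-0.005,0,0,0]
    - [0,0,-0.015,0,0,0]
    - [0,0,-0.03,0,0,0]
    - [0,0,-0.048,0,0,0]
    - [0,0,-0.066,0,0,0]
    - [0,0,-0.084,0,0,0]
    - [0,0,-0.1,0,0,0]
    - [0,0,-0.108,0,0,0]
    - [0,0,-0.108,0,0,0]

```text
t: 10.55
tcp_pos: [0.5025, 0.1484, 0.2262]
eef_rot: [-3.136, -0.183, -0.001]
wrist_force: [-0.6, 0.6, -1.1]
gripper_width: 0.241
```

```bash
python3 - <<'E'
from h import *
rel([(.4839,.0062,.228,6.7)]);snap('wrist','w7');snap('scene','s7');snap('side','sd7')
for n,y0,x0 in(('s7',200,120),('sd7',170,170)):
    c=load(n)['im'][y0:y0+100,x0:x0+130][:,:,::-1];cv2.imwrite(f'pics/z{n}.png',cv2.resize(c,None,fx=6,fy=6,interpolation=cv2.INTER_CUBIC))
E
```

```text
[-0.0349, 0.139, -0.0018] [-0.0, -0.05, -0.03]
now 10.55 [0.5025 0.1484 0.2262] yaw 6.67 F [-0.57  0.61 -1.1 ] g 0.241 j [ 0.19 -0.08  1.69  0.    1.53  0.07]
```

View pics/w7.png

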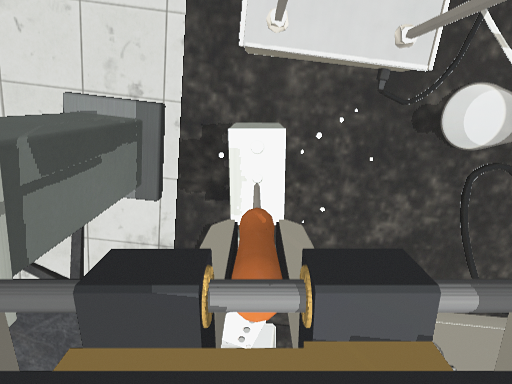

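View pics/zsd7.png

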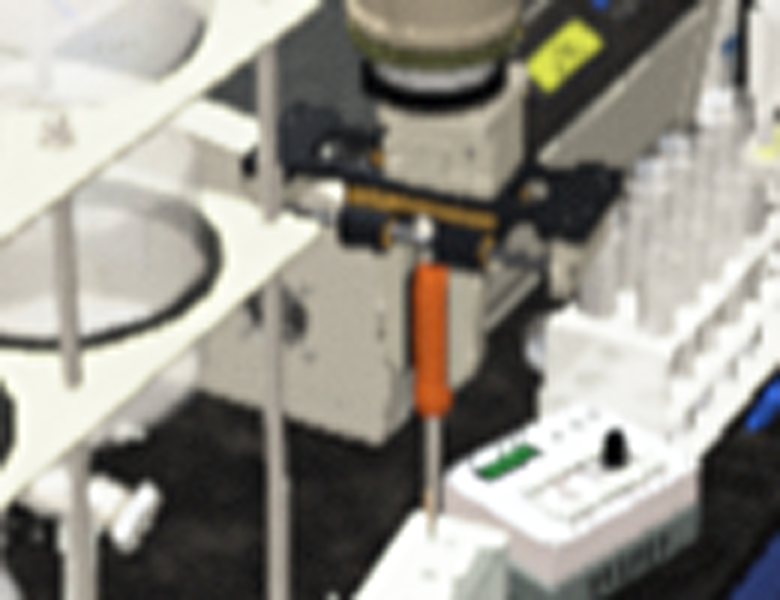

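View pics/zs7.png

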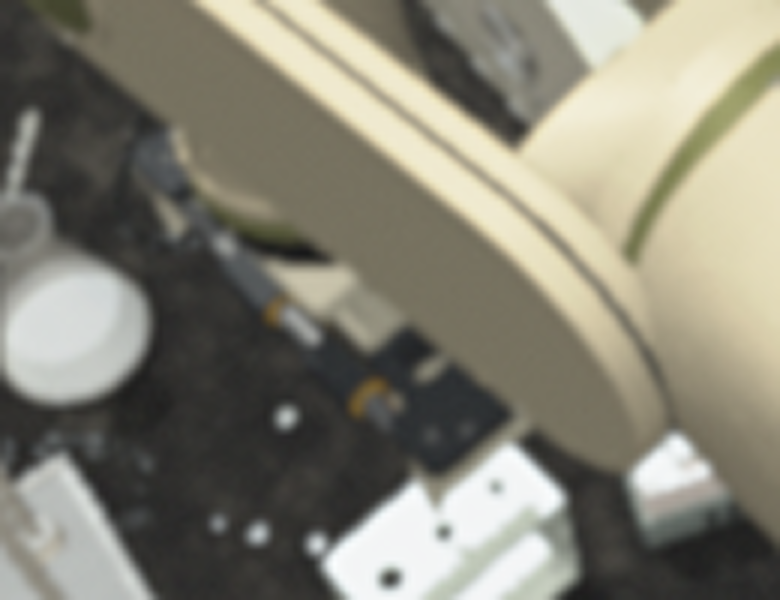

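```bash
python3 - <<'E'
from h import *
D=load('w7');E=load('sd7')
c=D['im'][140:240,205:305][:,:,::-1];c=cv2.resize(c,None,fx=6,fy=6,interpolation=cv2.INTER_CUBIC)
e=E['im'][225:275,215:265][:,:,::-1];e=cv2.resize(e,None,fx=12,fy=12,interpolation=cv2.INTER_CUBIC)[:, :190]
cv2.imwrite('pics/z7.png',np.hstack([c,cv2.resize(E['im'][220:280,225:245][:,:,::-1],(200,600),interpolation=cv2.INTER_CUBIC)]))
for xy in((.502,.148),(.5025,.1484)):
  for z in(.1136,.1986):
    p=proj(D,(*xy,z));q=proj(E,(*xy,z));print(xy,z,p,'z7 px',(p-[205,140]+.4)*6,'side',q,600+(q[0]-225+.4)*10,(q[1]-220+.4)*10)
E
```

```text
(0.502, 0.148) 0.1136 [256.41201472 183.15169203] z7 px [310.87208829 261.31015218] side [241.03830985 259.47426296] 764.3830985006977 398.74262959625264
(0.502, 0.148) 0.1986 [256.39229222 215.28872383] z7 px [310.75375333 454.13234298] side [241.17966023 238.09528821] 765.7966022746191 184.9528820796649
(0.5025, 0.1484) 0.1136 [256.98764176 182.80382582] z7 px [314.32585057 259.2229549 ] side [240.84706742 259.49371868] 762.4706741598611 398.9371867754081
(0.5025, 0.1484) 0.1986 [257.19460595 214.81795855] z7 px [315.56763567 451.30775127] side [240.9834461  238.11373388] 763.8344609776175 185.13733876624025
```

View pics/z7.png

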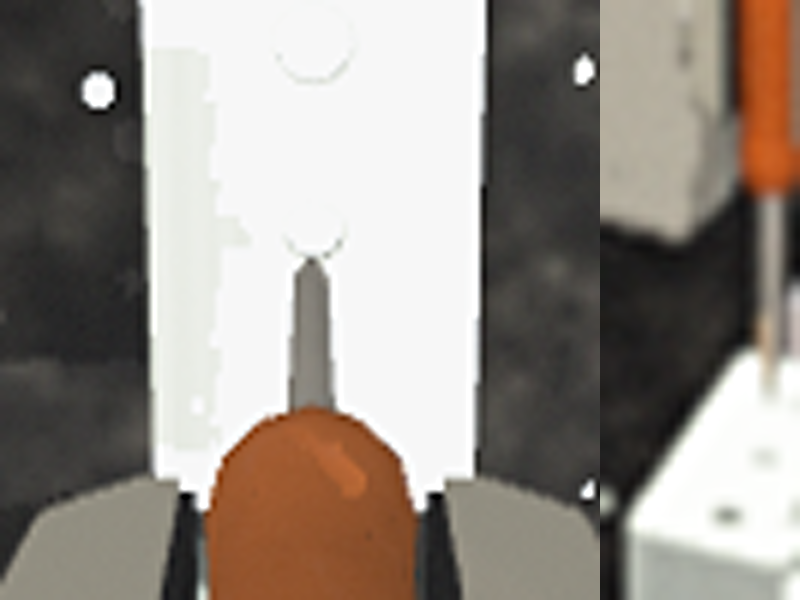

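The blade tip appears within 0.5 mm of where I predicted, so the driver is straight under the TCP with its tip 112.6 mm below. Moving above the reset hole.

Request:
send_rows:
  moves:
    - [-0.003,0.012,-0.002,0,0,0]
    - [-0.009,0.035,-0.002,0,0,0]
    - [-0.016,0.065,-0.002,0,0,0]
    - [-0.024,0.095,-0.002,0,0,0]
    - [-0.031,0.122,-0.002,0,0,0]
    - [-0.035,0.136,-0.002,0,0,0]
    - [-0.035,0.139,-0.002,0,0,0]
    - [-0.035,0.139,0.02,0,0,0]
    - [-0.035,0.139,0.032,0,0,0]
    - [-0.035,0.139,0.032,0,0,0]

```text
t: 11.95
tcp_pos: [0.4827, 0.0068, 0.1924]
eef_rot: [-3.136, -0.184, 0.004]
wrist_force: [0.3, 0.7, -0.1]
gripper_width: 0.241
```

```bash
python3 - <<'E'
from h import *
rel([(.4841,.0063,.18,6.7)]);snap('wrist','w8');snap('side','sd8');snap('scene','s8')
D=load('w8');E=load('sd8')
print(proj(D,(.4839,.0062,.062)),proj(E,(.4839,.0062,.062)))
c=D['im'][150:240,205:305][:,:,::-1];c=cv2.resize(c,None,fx=5,fy=5,interpolation=cv2.INTER_CUBIC)
e=cv2.resize(E['im'][200:275,245:295][:,:,::-1],(300,450),interpolation=cv2.INTER_CUBIC)
cv2.imwrite('pics/z8.png',np.hstack([c,e]))
p=r.read_state()['tcp_pos']
for z in (p[2]-.1126,):
  q=(p[0]-.0003,p[1]-.0002,z);a=proj(D,q);b=proj(E,q);print('tip',q,(a-[205,150]+.4)*5,'side',500+(b[0]-245+.4)*6,(b[1]-200+.4)*6)
E
```

```text
[0.0014, 0.0006, 0.0124] [-0.04, 0.14, 0.01]
now 11.95 [0.4827 0.0068 0.1924] yaw 6.71 F [ 0.31  0.68 -0.11] g 0.241 j [-0.09 -0.18  1.84  0.    1.48 -0.21]
[258.49195264 179.07555462] [264.70199362 251.71177098]
tip (np.float64(0.48361868292712157), np.float64(0.006219684263395214), np.float64(0.08174851588193247)) [268.29055121 172.65228062] side 621.9820080074676 285.5077860934352
```

View pics/z8.png

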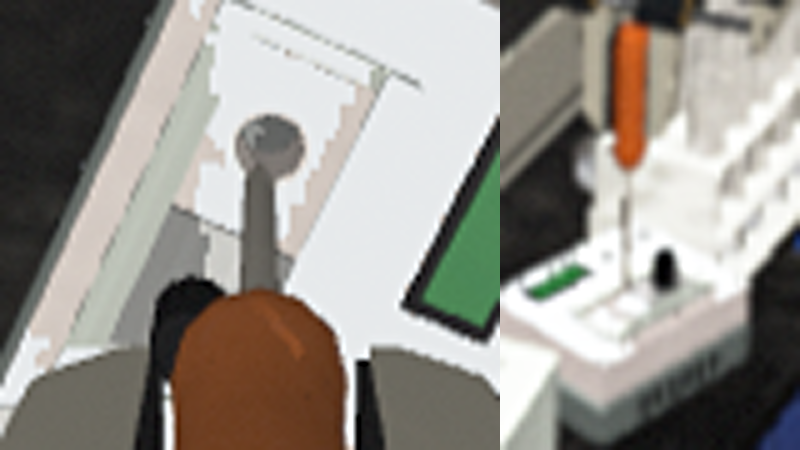

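View pics/w8.png

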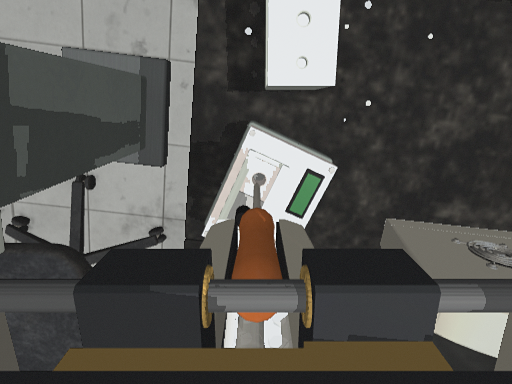

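The hole is at zoom (270,147), exactly as predicted, and the tip is about 1 mm left of its line. I'll nudge it +x, go down to just above the mouth and look again.

Request:
send_rows:
  moves:
    - [0.0008,0.0003,0.003,0,0,0]
    - [0.0008,0.0003,0.009,0,0,0]
    - [0.0008,0.0003,0.012,0,0,0]
    - [0.0008,0.0003,0.012,0,0,0]

```text
t: 12.6
tcp_pos: [0.484, 0.006, 0.1812]
eef_rot: [-3.136, -0.183, 0.001]
wrist_force: [0.8, 0.4, -0.9]
gripper_width: 0.239
```

```bash
python3 - <<'E'
from h import *
rel([(.4841,.0063,.18,6.7)]);snap('wrist','w9');rel([])
D=load('w9')
print((proj(D,(.4839,.0062,.062))-[205,150]+.4)*6)
c=D['im'][150:240,205:305][:,:,::-1];c=cv2.resize(c,None,fx=6,fy=6,interpolation=cv2.INTER_CUBIC)
cv2.imwrite('pics/z9.png',c)
p=r.read_state()['tcp_pos'];print('tip',(proj(D,(p[0]-.0003,p[1]-.0002,p[2]-.1126))-[205,150]+.4)*6)
E
```

```text
[0.0001, -0.0003, 0.0012] [-0.01, 0.05, -0.03]
now 12.6 [0.484  0.006  0.1812] yaw 6.67 F [ 0.84  0.36 -0.88] g 0.239 j [-0.09 -0.17  1.85  0.    1.46 -0.21]
now 12.65 [0.4842 0.0059 0.1814] yaw 6.66 F [ 0.21 -0.16 -1.38] g 0.241 j [-0.09 -0.17  1.85 -0.    1.46 -0.21]
[314.70173902 187.75770571]
tip [314.48077975 201.40745287]
```

View pics/z9.png

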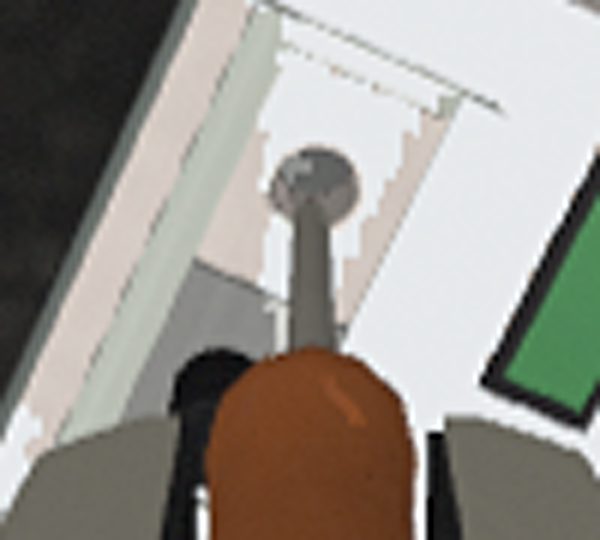

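Request:
send_rows:
  moves:
    - [0.0003,0,0.006,0,0,0]
    - [0.0004,0,0.012,0,0,0]
    - [0.0005,0,0.018,0,0,0]
    - [0.0005,0,0.022,0,0,0]
    - [0.0005,0,0.023,0,0,0]
    - [0.0005,0,0.023,0,0,0]

```text
t: 13.4
tcp_pos: [0.4849, 0.006, 0.1587]
eef_rot: [3.136, 0.183, -0.0]
wrist_force: [0.1, 0.1, -1.1]
gripper_width: 0.239
```

```bash
python3 - <<'E'
from h import *
rel([(.4841,.0063,.1546,6.7),(.4841,.0063,.1486,6.7)])
E
```

```text
[-0.0007, -0.0004, 0.0041] [0.0, 0.0, -0.03]
[-0.0007, -0.0004, 0.0101] [0.0, 0.0, -0.03]
now 13.4 [0.4849 0.006  0.1587] yaw 6.67 F [ 0.09  0.05 -1.13] g 0.239 j [-0.09 -0.15  1.88 -0.    1.41 -0.21]
```

No contact yet: only the tool's weight, about 1 N, shows in Fz. Pressing in small steps.

Request:
send_rows:
  moves:
    - [-0.0003,0,0.003,0,0,0]
    - [-0.0005,0,0.005,0,0,0]
    - [-0.0005,0,0.007,0,0,0]
    - [-0.0005,0,0.007,0,0,0]

```text
t: 13.9
tcp_pos: [0.4846, 0.0059, 0.1519]
eef_rot: [3.136, 0.183, 0.001]
wrist_force: [-0.4, -0.4, 2.9]
gripper_width: 0.24
```

Request:
send_rows:
  moves:
    - [0,0,0.001,0,0,0]
    - [0,0,0.002,0,0,0]
    - [0,0,0.003,0,0,0]
    - [0,0,0.003,0,0,0]

```text
t: 14.4
tcp_pos: [0.4846, 0.0059, 0.1488]
eef_rot: [3.136, 0.183, 0.001]
wrist_force: [0.2, -0.3, 4.8]
gripper_width: 0.241
```

Request:
send_rows:
  moves:
    - [0,0,0.001,0,0,0]
    - [0,0,0.0015,0,0,0]
    - [0,0,0.0015,0,0,0]

```text
t: 14.78
tcp_pos: [0.4847, 0.0059, 0.1482]
eef_rot: [3.136, 0.183, 0.001]
wrist_force: [-2.5, 0.0, 11.1]
gripper_width: 0.238
```

Fz jumped to 11 N, so the button is on its hard stop. Holding it there.

Request:
send_rows:
  moves:
    - [0,0,0.0005,0,0,0]
    - [0,0,0.0005,0,0,0]
    - [0,0,0.0005,0,0,0]
    - [0,0,0.0005,0,0,0]
    - [0,0,0.0005,0,0,0]
    - [0,0,0.0005,0,0,0]
    - [0,0,0.0005,0,0,0]
    - [0,0,0.0005,0,0,0]
    - [0,0,0.0005,0,0,0]
    - [0,0,0.0005,0,0,0]
    - [0,0,0.0005,0,0,0]
    - [0,0,0.0005,0,0,0]

```text
t: 16.27
tcp_pos: [0.4847, 0.0059, 0.1481]
eef_rot: [3.136, 0.183, 0.002]
wrist_force: [-5.0, 0.8, 14.2]
gripper_width: 0.238
```

Request:
send_rows:
  moves:
    - [0,0,0,0,0,0]
    - [0,0,0,0,0,0]
    - [0,0,0,0,0,0]
    - [0,0,0,0,0,0]
    - [0,0,0,0,0,0]
    - [0,0,0,0,0,0]
    - [0,0,0,0,0,0]
    - [0,0,0,0,0,0]
    - [0,0,0,0,0,0]
    - [0,0,0,0,0,0]
    - [0,0,0,0,0,0]
    - [0,0,0,0,0,0]

```text
t: 17.77
tcp_pos: [0.4847, 0.0059, 0.1481]
eef_rot: [3.136, 0.183, 0.002]
wrist_force: [-3.5, 0.7, 15.5]
gripper_width: 0.242
```

```bash
python3 - <<'E'
from h import *
rel([]);snap('wrist','w10');snap('side','sd10');rel([])
D=load('w10');E=load('sd10')
c=D['im'][150:240,205:305][:,:,::-1];c=cv2.resize(c,None,fx=5,fy=5,interpolation=cv2.INTER_CUBIC)
e=cv2.resize(E['im'][200:275,245:295][:,:,::-1],(300,450),interpolation=cv2.INTER_CUBIC)
cv2.imwrite('pics/z10.png',np.hstack([c,e]))
E
```

```text
now 17.775 [0.4847 0.0059 0.1481] yaw 6.67 F [-3.49  0.71 15.54] g 0.242 j [-0.09 -0.14  1.89 -0.    1.39 -0.21]
now 17.875 [0.4848 0.0059 0.1481] yaw 6.67 F [-4.45  1.09 14.34] g 0.245 j [-0.09 -0.14  1.89 -0.    1.39 -0.21]
```

View pics/z10.png

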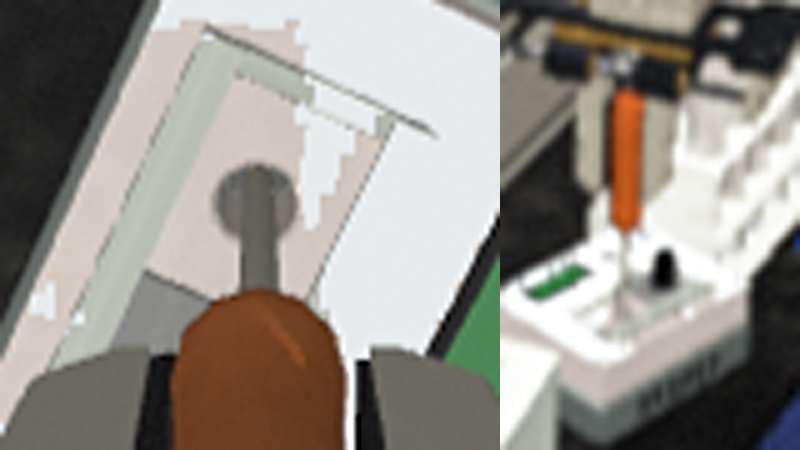

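The blade is inside the reset hole and the tip is about 26.5 mm below the mouth. It has held steadily at about 15 N for over 3 s. One check on the bystanders, then I'll hand in.

```bash
python3 - <<'E'
from h import *
snap('scene','s11')
E
```

```text
(no output)
```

View pics/s11.png

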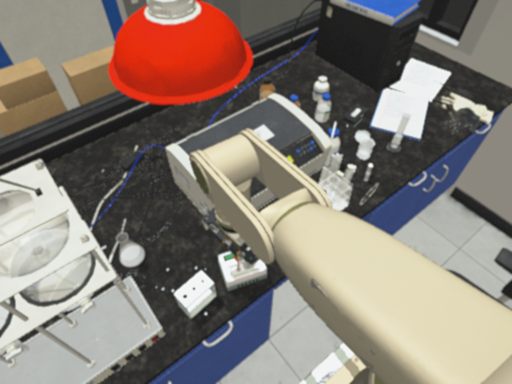

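The flask is still at (130,250), the rack is empty, and the arm is at the controller, clear of the other items.

```bash
python3 - <<'E'
from h import *
rel([]);print(r.job_done());rel([])
E
```

```text
now 17.925 [0.4847 0.0059 0.1481] yaw 6.67 F [-4.09  0.66 14.78] g 0.239 j [-0.09 -0.14  1.89 -0.    1.39 -0.21]
the job is handed in; nothing more can be done
None
the job is handed in; nothing more can be done
```

The job is done and handed in at 17.9 s: the reset button is fully down and the arm is still gripping the screwdriver and pressing.

- **Shutter:** I pushed it by its knob with closed fingers until it stopped at about 11 N. The wrist picture then showed the reset hole open and the shutter edge where a 36 mm slide should leave it. The knob itself measured 35.3 mm from the hole, within the measuring error.
- **Screwdriver:** I gripped the handle (about 22 mm opening, 45 N), lifted it about 109 mm straight up, and lined the blade up over the reset hole to within about 0.5 mm.
- **Press:** The force rose as the spring's would, then jumped at the hard stop. The blade tip was about 26.5 mm below the mouth of the hole. I held 11 to 15 N there for over 3 s, with no sign of the grip slipping and a small side force of about 4 N at the end.
- **Erase button and loose items:** The erase button was never approached. The flask was unmoved in the last picture. The arm hid the petri dish, the marker and the timer in that picture, so I could not check them, but the arm's path did not go near them.

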